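Swap the bottle for the rack in the warming cabinet

TASK

Lower the drop-down door of the white warming cabinet all the way without letting it fall, take the red-capped bottle out and stand it upright on the middle of the cork mat. Then put the black tube rack flat in the cabinet, far enough in for the door to shut, and swing the door up until it is fully closed again, without slamming it. Leave the other bottles and the tube where they stand.

Things in the scene. Friction and masses are not known exactly. Their poses are not given: they have to be found in the camera images.
- hinge_mid (a point): Middle of the door's hinge line: front edge of the floor of the fixed white warming cabinet (185 mm deep, 260 wide, 178 high), 50 mm above the bench. Axes: x level into the cabinet, y along the hinge, z up. Place and heading vary. The front leans back 30 degrees: side walls' front edges end 69 mm behind the hinge. Roof: underside 120 mm above the floor, front edge 100 mm behind the hinge.
- floor_mid (a point): Point on the cabinet's floor, mid-width, 90 mm behind the hinge line, 50 mm above the bench; axes as hinge_mid. Clear floor: 0 to 177 mm behind the hinge, 122 mm to either side. The closed door leans in over it: a thing of height h must lie more than 0.58 h behind the hinge line for the door to shut.
- cabinet_door (a joint): Door angle, rad. Grey frame with clear pane, 260 mm wide, 138 high, 12 thick, 0.4 kg, hinged along its lower edge. 0 = closed (leaning back 30 degrees, held by its weight); 2.09 = fully open (level, pointing out of the cabinet, inner face flush with the floor). Starts closed. Its top edge moves out and down as it opens. It falls either way from upright (0.52).
- handle (a point): Middle of the door's steel handle bar: round, 12 mm thick, 170 long, parallel to the hinge, on two flat posts 75 mm either side of its middle. Axis 172 mm from the hinge line, 6 mm outward of the door's inner face; 28 mm open gap between bar and panel. Closed: 81 mm behind the hinge, 202 above the bench; open: 172 in front of it, 44 above the bench. Turns with the door.
- bottle_center (a point): White reagent bottle with red cap, 49 mm across, 88 mm high; point on its axis 44 mm above its base; z up. The 49 mm body is straight up to 56 mm above the base. Loose, 0.08 to 0.17 kg. Starts upright on the cabinet's floor behind the door, under or near the roof's front edge.
- reagent_bottle: The same bottle; origin at the middle of its base.
- mat_top (a point): Middle of the top of the fixed square cork mat on the bench, 100 x 100 mm, 4 mm thick; z up. It and the rack may change places.
- rack_center (a point): Centre of the black tube rack's block, 18 mm above its underside: block 28 mm wide (own x) x 130 mm long (own y) x 36 mm high (own z, up), with small tube caps to 44 mm. Loose, about 0.26 kg (varies). Starts flat on the bench.
- magnet_rack: The same rack; origin at the middle of its underside.
- media_bottle_center (a point): Bystander: blue-capped clear bottle 68 mm across, 139 mm high, standing loose on the bench; point 70 mm above its base, z up.
- tube_50_a_center (a point): Bystander: blue-capped tube 34 mm across, 112 mm high, standing loose on the bench; point 56 mm above its base, z up.
- amber_bottle_center (a point): Bystander: brown bottle with black cap, 56 mm across, 108 mm high, standing loose on the bench; point 54 mm above its base, z up.
Things that resemble listed ones, but are neither listed nor needed, are in the scene too. Leave any yellow look-alike of the magnet_rack alone. Leave any green look-alike of the part that bears mat_top alone.

How it is judged:
By the outcome, as a careful person would: the job done as asked, in the order asked, and still so for the second after the job is handed in, with the robot touching nothing.
It also fails if it takes over 72 s, if anything falls off the work surface, if the arm or the gripper's body presses on something with over 40 N, if the wrist force passes 120 N, or if a joint passes its speed limit or range.

ROBOT

A 6-joint arm with a two-finger parallel gripper is mounted at the origin on a cart in front of the work surface, level with it; the furniture and walls round the work are solid. World frame = base frame: x ahead of the robot, y to its left, z up, the work surface at z = 0. Lengths are in mm, angles in rad, forces in N, time in s.
With the tool pointing down it reaches from about 350 to 975 mm from the base axis. Payload 7.1 kg.
Tool frame: the origin (TCP) lies between the finger pads; the fingertips stand 17 mm ahead of it and the grasp point (between the pads) lies 2 mm behind it (tip_reach is the y of the fingertips in the tool frame, in mm); y points along the fingers, x is the direction in which the jaws open and shut, and the axes are right-handed (so a half turn about y gives the same grasp; the last joint's range is limited). The gripper opens to 88 mm and grips with 3 to 60 N. Pads are 20 mm wide; open, the fingers measure 115 mm over their backs; the gripper's body (75 mm by 178 mm) begins 61 mm behind the grasp point.
Start: joints at [-1.183, 0.423, 1.63, -0, 1.089, -0.019], TCP at [247.311, -573.971, 239.675] pointing down, gripper open.
Joint ranges: [-3, 3], [-0.9, 2.11], [0.09, 2.58], [-1.31, 4.45], [0.11, 2.69], [-2.54, 2.54]. Speed limits (rad/s): [2.39, 2.39, 3.01, 3.14, 3.14, 3.14].

INTERFACE

Orientations are given as a rotation vector (axis times angle).
In Python, from workcell import get_obs, get_image, camera_model, close_job, silhouettes, tip_of, tip_reach gives the robot as it stands. The module is installed in compiled form; this text tells all that it offers.
- The arm moves only by the tool arm_command, never from a script. Its argument "targets" is a list of rows, each a list of 4 numbers: the shift along the tool's x, y, z in mm, then the turn about the tool's y in rad. A call has 1 to 20 rows; each row shifts and turns the commanded pose from where the row before left it, along the tool's axes as they then stand; what a row does not reach is not made up. A row lasts 1/12 s, in which the tool goes at most 41.7 mm and 7.16 degrees, less where a joint would pass 70% of its speed; a pose out of reach is approached as far as the arm can. A call is refused whole if a number of a shift passes 41.7 or a number of a turn 0.125, either way. A call with a gripper value outside its range is refused whole. "gripper" is the opening in per cent of the stroke, from 0 (shut) to 100 (fully open), set as the call begins (left out, the last holds). The fingers move at their own pace and stop on an object; the grip force is fixed at half the most. Time passes only in rows, so rows that do not move let the fingers close. It gives the time, the measured TCP pose, the force and the opening at its end, in the units of the state.
- get_obs(): the state, without advancing time (a new reading comes with each control period).
- get_image(name): name is "scene" or "top"; returns the picture (480x640x3 uint8, blue, green, red); there is no depth.
- camera_model(name): a dict with "mtx" (3x3 intrinsics, pixels), "dist" ([k1, k2, p1, p2, k3] as OpenCV has them; the pictures are not rectified), "position" and "orientation" of the camera in the world. Camera axes: x right, y up, looking along -z (the intrinsics and any distortion apply to the point x, -y, -z); pixel columns grow to the right and rows downward; lengths in mm; the calibration is good to about 2 mm. A picture is of the moment at which its call begins. camera_model takes no time and is no camera call.
- close_job(): hands the job in, once; it reports no verdict.
Trained networks look in the newest picture that a camera, given by its name, has taken for a name from the list of things; names that differ only in an ending like _2 or _b are one class to them, and where a whole thing is asked for, a point or a joint stands for the part that bears it (a point fixed in the world has none). Each returns a list of dicts, best first, with "conf" (0 to 1); they miss things now and then, are a little off and sometimes report something else, mostly with a low value. They report only what shows in the picture. A call takes as long as a camera call. They do not tell look-alikes from the thing itself.
- silhouettes(camera, thing): "pixels" (480x640 bool, what is visible of it) and "at" ([column, row] in pixels, amid what is visible of it).
- tip_of(camera, thing): "at" ([column, row] in pixels: a listed point, or the origin of a listed thing).
The state is a dict: "t": time; "qpos": joint angles; "qvel": joint speeds; "joint_torque": joint torques, N m; "ee_pos": TCP position; "orientation": TCP orientation; "ft_force": force on the tool from outside, world axes, zero at the start; "moment": the same for the moment, N m; "width": finger opening in mm.
Only numpy, scipy, OpenCV 4.12 (cv2) and the standard library are available. Lean on these libraries where they do the work, as an engineer would, in place of code of your own. Each camera call takes 0.05 s, during which the arm holds its last target. There are 200 camera calls.

## Working session

There is one attempt and no reset: what is moved stays moved. The work goes in short steps, Python scripts to look and compute and a tool call to move; the robot and the scene stay as the last step left them, time stands still between calls to the robot, and variables do not carry over. Pictures are saved under pics/ and viewed, about 8 in all and at most 12, crops included, and the job is handed in when it is done.

Besides the shell and the picture viewer there is one more tool, called after "Call:" as a command line: name --pt "numbers of a row" for each row, then --argument value for the rest. arm_command: Moves the arm, as the interface text tells. Its arguments: {"type":"object","properties":{"targets":{"type":"array","items":{"type":"array","items":{"type":"number"}}},"gripper":{"type":"number"}},"required":["targets"]}

```bash
mkdir -p pics; ls
cat > h.py <<'E'
import numpy as np, cv2
from scipy.spatial.transform import Rotation as R
from workcell import *
def cam(n):
    m=camera_model(n); o=np.array(m["orientation"],float)
    Rm=R.from_rotvec(o).as_matrix() if o.size==3 else (o if o.shape==(3,3) else None)
    return np.array(m["mtx"]),np.array(m["dist"],float),np.array(m["position"],float),Rm
def ray(n,px):
    K,d,p,Rm=cam(n); u=cv2.undistortPoints(np.array([[px]],float),K,d)[0,0]
    return p,Rm@np.array([u[0],-u[1],-1.])
def onz(n,px,z):
    p,r=ray(n,px); return p+r*(z-p[2])/r[2]
def proj(n,P):
    K,d,p,Rm=cam(n); c=(np.atleast_2d(P)-p)@Rm; c=c*[1,-1,-1]
    return cv2.projectPoints(c,np.zeros(3),np.zeros(3),K,d)[0][:,0]
def tri(a,b):
    (p,r),(q,s)=ray(*a),ray(*b); A=np.stack([r,-s],1); t=np.linalg.lstsq(A,q-p,rcond=None)[0]
    return (p+r*t[0]+q+s*t[1])/2, np.linalg.norm(p+r*t[0]-q-s*t[1])
E
python3 - <<'E'
from h import *
np.set_printoptions(precision=1,suppress=True)
o=get_obs();print(o)
for n in("scene","top"):
    print(n,camera_model(n)); cv2.imwrite(f"pics/{n}0.png",get_image(n))
    for t in("hinge_mid","floor_mid","handle","bottle_center","mat_top","rack_center","media_bottle_center","tube_50_a_center","amber_bottle_center"):
        print(t,[(np.round(x["at"],1),round(x["conf"],2)) for x in tip_of(n,t)])
E
```

```text
pics
{'t': 0.0, 'qpos': array([-1.2,  0.4,  1.6, -0. ,  1.1, -0. ]), 'qvel': array([-0.,  0.,  0., -0.,  0.,  0.]), 'joint_torque': array([  0. , -54.5, -27.4,   0.1,   0. ,  -0. ]), 'ee_pos': array([ 247.1, -573.5,  238.9]), 'orientation': array([-1.4,  0.9, -0.9]), 'ft_force': array([-0.4,  1.4, -0.6]), 'moment': array([ 0. ,  0. , -0.1]), 'width': 87.99634456223373}
scene {'mtx': array([[457.9,   0. , 319.1],
       [  0. , 457.9, 241.1],
       [  0. ,   0. ,   1. ]]), 'dist': array([0., 0., 0., 0., 0.]), 'position': array([-370.4,  519. ,  643.2]), 'orientation': array([ 0.7, -1.1, -1.8])}
hinge_mid [(array([268.1, 275.3]), 0.61)]
floor_mid []
handle [(array([245.2, 212.3]), 0.89)]
bottle_center []
mat_top [(array([419.6, 282.7]), 0.77), (array([258. , 340.6]), 0.69)]
rack_center [(array([388.7, 313.9]), 0.67)]
media_bottle_center [(array([364.5, 239.7]), 0.93)]
tube_50_a_center [(array([401.1, 238.4]), 0.7)]
amber_bottle_center [(array([168.1, 337.9]), 0.57)]
top {'mtx': array([[458.4,   0. , 313.9],
       [  0. , 458.4, 247.3],
       [  0. ,   0. ,   1. ]]), 'dist': array([-0.1,  0. ,  0. ,  0. ,  0. ]), 'position': array([ 331.3,   46.7, 1166.8]), 'orientation': array([ 0.2, -0.1, -1.6])}
hinge_mid [(array([262.3, 231.8]), 0.73), (array([477.9, 262. ]), 0.35)]
floor_mid [(array([256.4, 200.8]), 0.94)]
handle [(array([243.3, 181.5]), 0.94)]
bottle_center [(array([245. , 195.6]), 0.7)]
mat_top [(array([388.5, 212.3]), 0.74), (array([234.6, 295.8]), 0.68), (array([416.9, 276.1]), 0.6), (array([262.5, 228.7]), 0.56)]
rack_center [(array([480.3, 257.2]), 0.87), (array([352.4, 319.6]), 0.87)]
media_bottle_center [(array([387.7, 210.6]), 0.59)]
tube_50_a_center [(array([441.1, 209.3]), 0.57)]
amber_bottle_center [(array([157.8, 284.2]), 0.95)]
```

View pics/scene0.png

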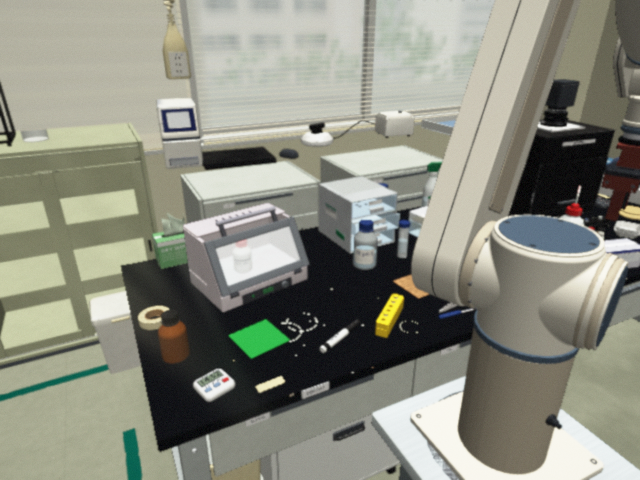

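View pics/top0.png

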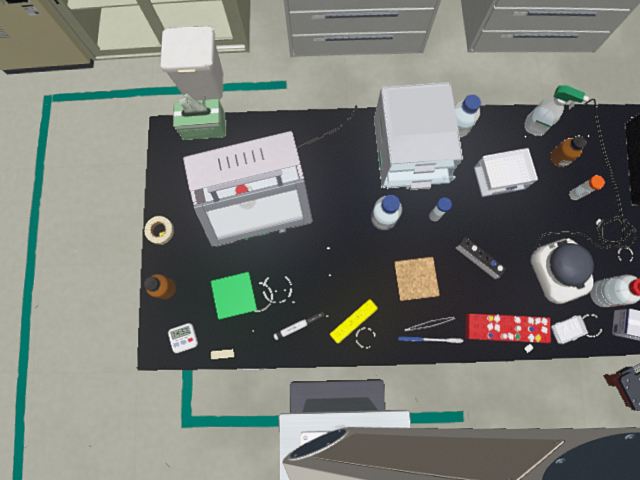

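Run:
```python
from h import *
np.set_printoptions(precision=1,suppress=True)
print("handle",tri(("scene",[245.2,212.3]),("top",[243.3,181.5])))
print("handle202",onz("scene",[245.2,212.3],202),onz("top",[243.3,181.5],202))
print("hinge",onz("scene",[268.1,275.3],50),onz("top",[262.3,231.8],50))
print("floor",onz("top",[256.4,200.8],50))
print("bottle",onz("top",[245,195.6],94))
for p in([388.5,212.3],[234.6,295.8],[416.9,276.1]): print("mat",onz("top",p,4))
for p in([419.6,282.7],[258,340.6]): print("mat s",onz("scene",p,4))
for p in([480.3,257.2],[352.4,319.6]): print("rack",onz("top",p,18))
print("rack s",onz("scene",[388.7,313.9],18))
print("media",onz("top",[387.7,210.6],70),onz("scene",[364.5,239.7],70))
print("tube",onz("top",[441.1,209.3],56),onz("scene",[401.1,238.4],56))
print("amber",onz("top",[157.8,284.2],54),onz("scene",[168.1,337.9],54))
```

```text
handle (array([673.7, 212.4, 211.8]), np.float64(2.465983242586543))
handle202 [698.8 206.3 202. ] [676.7 212.9 202. ]
hinge [619.2 181.5  50. ] [596.6 190.3  50. ]
floor [678.1 205.2  50. ]
bottle [678.7 227.1  94. ]
mat [ 650.1 -135.6    4. ]
mat [442.2 267.9   4. ]
mat [ 479.5 -198.6    4. ]
mat s [ 475.1 -199.3    4. ]
mat s [431.5 277.6   4. ]
rack [ 521.2 -361.6   18. ]
rack [373.9 -28.4  18. ]
rack s [372.1 -28.7  18. ]
media [ 636.4 -123.6   70. ] [ 657.2 -132.9   70. ]
tube [ 639.9 -260.5   56. ] [ 641.1 -251.9   56. ]
amber [470.7 450.5  54. ] [460.5 459.1  54. ]
```

The scene picture shows the closed cabinet at about (248,262), the green decoy mat at (258,339), and the yellow decoy rack at (390,315). In the top picture the cork mat is at (417,278), the black rack at (480,257), and the bottle's red cap at (242,190). Next I'll fit poses to the silhouettes.

```bash
cat >> h.py <<'E'
from scipy.optimize import minimize
def box(x0,x1,y0,y1,z0,z1): return np.array([[x,y,z] for x in(x0,x1) for y in(y0,y1) for z in(z0,z1)],float)
def cyl(r,z0,z1): 
    a=np.arange(0,2*np.pi,.2); return np.concatenate([np.c_[r*np.cos(a),r*np.sin(a),0*a+z] for z in(z0,z1)])
def place(S,p): c,s=np.cos(p[2]),np.sin(p[2]); return S@np.array([[c,s,0],[-s,c,0],[0,0,1]])+[p[0],p[1],0]
def doorparts(th):
    a=np.deg2rad(30)-th; u=np.array([np.sin(a),0,np.cos(a)]); n=np.array([-np.cos(a),0,np.sin(a)])
    f=lambda B:(np.outer(B[:,0],u)+np.outer(B[:,1],[0,1,0])+np.outer(B[:,2],n)+[0,0,50])
    return [f(box(0,138,-130,130,0,12)),f(box(166,178,-85,85,0,12)),f(box(138,172,-78,-72,3,9)),f(box(138,172,72,78,3,9))]
def mask(n,parts,p):
    m=np.zeros((480,640),np.uint8)
    for S in parts:
        h=cv2.convexHull(proj(n,place(S,p)).astype(np.float32))
        cv2.fillConvexPoly(m,np.round(h*16).astype(np.int32),1,shift=4)
    return m>0
def fit(obs,parts,p0,step=(8,8,.1)):
    def cost(p):
        return sum(1-(lambda m:(m&s).sum()/max((m|s).sum(),1))(mask(n,parts,p)) for n,s in obs)
    p0=np.array(p0,float); sim=np.vstack([p0]+[p0+np.eye(3)[i]*step[i] for i in range(3)])
    r=minimize(cost,p0,method="Nelder-Mead",options=dict(initial_simplex=sim,xatol=.05,fatol=1e-5,maxiter=400)); return r.x,r.fun
def near(n,t,px=None):
    L=silhouettes(n,t)
    if px is not None: L=sorted(L,key=lambda x:np.hypot(*(np.array(x["at"])-px)))
    return L[0]["pixels"] if L else None
E
python3 - <<'E'
from h import *
np.set_printoptions(precision=2,suppress=True)
ds,dt=near("scene","cabinet_door"),near("top","cabinet_door")
D=doorparts(0)
for o in([("scene",ds)],[("top",dt)],[("scene",ds),("top",dt)]):
    pd=fit(o,D,[598,190,.22]); print("door",[x[0] for x in o],*pd)
rk=near("top","magnet_rack",[480,257]); print("rack",fit([("top",rk)],[box(-14,14,-65,65,0,36)],[521,-361,-.7]))
for n,q in(("top",[417,276]),("scene",[419,283])):
    mt=near(n,"mat_top",q); print("mat",n,mt.sum(),fit([(n,mt)],[box(-50,50,-50,50,0,4)],[479,-199,.1]))
for n in("top","scene"):
    L=silhouettes(n,"reagent_bottle"); print([(x["at"],x["conf"],x["pixels"].sum()) for x in L]); print(tip_of(n,"reagent_bottle"))
    if L: s=L[0]["pixels"]; ys,xs=np.where(s); print(n,xs.min(),xs.max(),ys.min(),ys.max())
I=cv2.imread("pics/top0.png")
for S in D:
    cv2.polylines(I,[cv2.convexHull(proj("top",place(S,pd[0])).astype(np.float32)).astype(np.int32)],1,(0,0,255),1)
J=cv2.imread("pics/scene0.png")
for S in D:
    cv2.polylines(J,[cv2.convexHull(proj("scene",place(S,pd[0])).astype(np.float32)).astype(np.int32)],1,(0,0,255),1)
cv2.imwrite("pics/ov.png",np.hstack([cv2.resize(I[120:260,170:320],None,fx=2.6,fy=2.6),cv2.resize(J[190:330,170:320],None,fx=2.6,fy=2.6)]))
E
```

```text
door ['scene'] [596.2  192.72   0.24] 0.03893653516295026
door ['top'] [602.52 196.61   0.2 ] 0.4467413149583692
door ['scene', 'top'] [598.43 193.75   0.21] 0.4970925173254116
rack (array([ 520.88, -359.93,   -0.73]), np.float64(0.08607021517553792))
mat top 1523 (array([ 473.98, -196.83,    0.1 ]), np.float64(0.05344934742075824))
mat scene 252 (array([ 475.31, -197.42,    0.23]), np.float64(0.6920245398773006))
[]
[{'at': [248.6, 199.6], 'conf': 0.46}]
[([252.4, 251.8], 0.4, np.int64(5607)), ([169.3, 340.8], 0.38, np.int64(1168))]
[]
scene 204 308 207 297
```

View pics/ov.png

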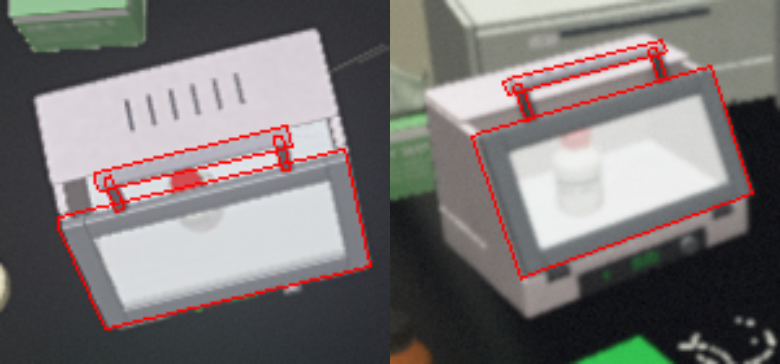

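Run:
```python
from h import *
np.set_printoptions(precision=1,suppress=True)
c=np.array([597.5,193.5]);th=.225
def cab(P): d=np.array(P[:2])-c; return np.array([d[0]*np.cos(th)+d[1]*np.sin(th),-d[0]*np.sin(th)+d[1]*np.cos(th)])
print("origin",onz("top",[248.6,199.6],50),cab(onz("top",[248.6,199.6],50)))
print("ctr",cab(onz("top",[245,195.6],94)))
pc={}
for n,(x0,x1,y0,y1) in dict(top=(200,290,160,220),scene=(200,300,220,290)).items():
    I=cv2.imread(f"pics/{n}0.png").astype(int); b,g,r=I[...,0],I[...,1],I[...,2]
    m=(r-(b+g)/2>25); s=np.zeros_like(m); s[y0:y1,x0:x1]=1; m&=s; ys,xs=np.where(m); print(n,m.sum(),xs.min(),xs.max(),ys.min(),ys.max(),xs.mean(),ys.mean()); pc[n]=[xs.mean(),ys.mean()]
print(onz("scene",pc["scene"],128),cab(onz("scene",pc["scene"],128)),onz("top",pc["top"],138),cab(onz("top",pc["top"],138)), tri(("scene",pc["scene"]),("top",pc["top"])))
print(onz("scene",[242.5,273],50),cab(onz("scene",[242.5,273],50)))
o=get_obs();print(R.from_rotvec(o["orientation"]).as_matrix())
```

```text
origin [682.  225.2  50. ] [89.4 12. ]
ctr [86.7 14.6]
top 96 235 247 184 193 240.82291666666666 188.95833333333334
scene 53 236 245 239 246 241.26415094339623 242.9245283018868
[678.6 228.9 128. ] [87.  16.4] [681.2 229.7 138. ] [89.7 16.6] (array([684.1, 229.7, 126.4]), np.float64(4.541783121771784))
[660.6 237.3  50. ] [71.3 28.6]
[[ 0.4 -0.   0.9]
 [-0.9  0.   0.4]
 [-0.  -1.   0. ]]
```

```bash
cat > mv.py <<'E'
# usage: mv.py w|c x y z [psi]  -> shift in tool axes after turning to psi (c: cabinet frame)
import sys
from h import *
C=np.array([597.5,193.5]);TH=.225
def tocab(P): d=np.array(P[:2])-C; return d[0]*np.cos(TH)+d[1]*np.sin(TH),-d[0]*np.sin(TH)+d[1]*np.cos(TH)
o=get_obs(); M=R.from_rotvec(o["orientation"]).as_matrix(); psi=np.arctan2(M[1,0],M[0,0])
p=np.array(o["ee_pos"])
print("t %.2f tcp %s cab %s psi %.3f w %.1f F %s q %s tilt %s"%(o["t"],p.round(1),np.round(tocab(p),1),psi,o["width"],np.round(o["ft_force"],1),np.round(o["qpos"],2),M[2].round(3)))
if len(sys.argv)>2:
    x,y,z=map(float,sys.argv[2:5]); q=np.array([x,y])
    g=psi
    if sys.argv[1]=="c":
        q=C+[x*np.cos(TH)-y*np.sin(TH),x*np.sin(TH)+y*np.cos(TH)]
    if len(sys.argv)>5: g=float(sys.argv[5])+(TH if sys.argv[1]=="c" else 0)
    d=q-p[:2]; print("turn %.3f  shift x %.1f y %.1f z %.1f  dist %.1f"%(psi-g,d@[np.cos(g),np.sin(g)],p[2]-z,d@[-np.sin(g),np.cos(g)],np.hypot(*d)))
E
python3 mv.py c 81 0 330 0
```

```text
t 1.45 tcp [ 247.3 -574.   239.6] cab [-512.6 -670. ] psi -1.164 w 87.9 F [-0.1 -1.2  0.1] q [-1.18  0.42  1.63  0.    1.09 -0.02] tilt [-0. -1.  0.]
turn -1.389  shift x 593.6 y -90.4 z 670.0  dist 895.1
```

Call:
arm_command --pt "0 -7.5 0 -0.1158" --pt "0 -7.5 0 -0.1158" --pt "0 -7.5 0 -0.1158" --pt "0 -7.5 0 -0.1158" --pt "0 -7.5 0 -0.1158" --pt "0 -7.5 0 -0.1158" --pt "0 -7.5 0 -0.1158" --pt "0 -7.5 0 -0.1158" --pt "0 -7.5 0 -0.1158" --pt "0 -7.5 0 -0.1158" --pt "0 -7.5 0 -0.1158" --pt "0 -7.5 0 -0.1158" --gripper 45

```text
t: 2.45
ee_pos: [247.3, -573.9, 330.0]
orientation: [-1.563, -0.182, 0.182]
ft_force: [-0.0, -0.6, 0.3]
width: 39.9
```

Call:
arm_command --pt "24 0 28 0" --pt "24 0 28 0" --pt "24 0 28 0" --pt "24 0 28 0" --pt "24 0 28 0" --pt "24 0 28 0" --pt "24 0 28 0" --pt "24 0 28 0" --pt "24 0 28 0" --pt "24 0 28 0" --pt "24 0 28 0" --pt "24 0 28 0" --pt "24 0 28 0" --pt "24 0 28 0" --pt "24 0 28 0" --pt "24 0 28 0" --pt "24 0 28 0" --pt "24 0 28 0" --pt "24 0 28 0" --pt "24 0 28 0"

```text
t: 4.12
ee_pos: [590.4, 81.1, 329.8]
orientation: [-1.564, -0.178, 0.177]
ft_force: [-0.5, -0.5, 0.9]
width: 39.2
```

```bash
python3 mv.py c 81 0 240 0
```

```text
t 4.12 tcp [590.4  81.1 329.8] cab [ -32. -108.] psi 0.226 w 39.2 F [-0.5 -0.5  0.9] q [ 0.12  0.29  1.61 -0.    1.24 -0.11] tilt [ 0. -1. -0.]
turn 0.001  shift x 113.0 y 89.8 z 108.0  dist 156.3
```

Call:
arm_command --pt "22.6 0 21.6 0" --pt "22.6 0 21.6 0" --pt "22.6 0 21.6 0" --pt "22.6 0 21.6 0" --pt "22.6 0 21.6 0" --pt "0 25 0 0" --pt "0 25 0 0" --pt "0 25 0 0" --pt "0 20 0 0" --pt "0 10 0 0" --pt "0 10 0 0" --pt "0 6 0 0" --pt "0 6 0 0"

```text
t: 5.2
ee_pos: [676.4, 209.8, 203.0]
orientation: [-1.563, -0.178, 0.176]
ft_force: [0.2, 0.0, 0.1]
width: 39.4
```

```bash
python3 mv.py c 81 0 203 0
python3 - <<'E'
from h import *
I=get_image("scene"); cv2.imwrite("pics/s1.png",cv2.resize(I[140:300,160:340],None,fx=3,fy=3))
E
```

```text
t 5.20 tcp [676.4 209.8 203. ] cab [80.6 -1.7] psi 0.226 w 39.4 F [0.2 0.  0.1] q [0.28 0.58 1.46 0.   1.1  0.06] tilt [ 0.001 -1.     0.   ]
turn 0.001  shift x 0.4 y 0.0 z 1.7  dist 1.7
```

View pics/s1.png

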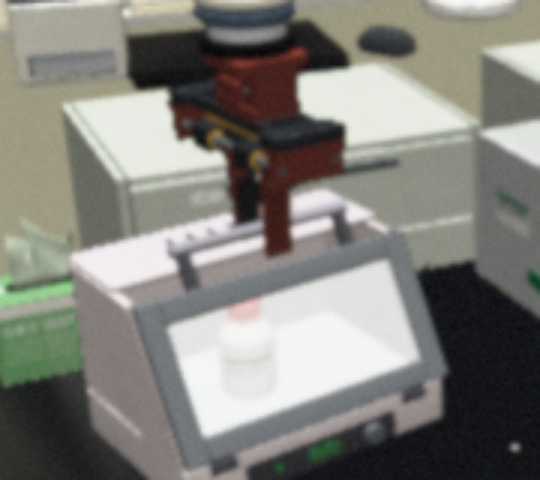

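The picture shows the fingers straddling the handle bar at (265,225), close to its middle, so I'll close.

Call:
arm_command --pt "0 0 0 0" --pt "0 0 0 0" --pt "0 0 0 0" --pt "0 0 0 0" --pt "0 0 0 0" --pt "0 0 0 0" --pt "0 0 0 0" --gripper 0

```text
t: 5.83
ee_pos: [676.6, 209.9, 203.6]
orientation: [-1.563, -0.179, 0.175]
ft_force: [1.8, -0.4, 2.6]
width: 11.1
```

```bash
python3 mv.py
python3 - <<'E'
import numpy as np
a0=np.deg2rad(28.05); N=40
a=a0-np.linspace(0,2.094,N+1); x=172*np.sin(a); z=50+172*np.cos(a)
r=np.c_[np.diff(x),-np.diff(z)].round(1)
for k in (0,10,20,30): print([[float(p),float(q),0,0] for p,q in r[k:k+10]], x[k+10].round(1),z[k+10].round(1))
E
```

```text
t 5.83 tcp [676.6 209.9 203.6] cab [80.8 -1.6] psi 0.226 w 11.1 F [ 1.8 -0.4  2.6] q [0.28 0.58 1.45 0.   1.1  0.06] tilt [ 0.002 -1.     0.   ]
[[-8.1, -4.0, 0, 0], [-8.3, -3.6, 0, 0], [-8.4, -3.2, 0, 0], [-8.6, -2.7, 0, 0], [-8.7, -2.3, 0, 0], [-8.8, -1.8, 0, 0], [-8.9, -1.3, 0, 0], [-9.0, -0.9, 0, 0], [-9.0, -0.4, 0, 0], [-9.0, 0.1, 0, 0]] -5.8 221.9
[[-9.0, 0.5, 0, 0], [-8.9, 1.0, 0, 0], [-8.9, 1.5, 0, 0], [-8.8, 1.9, 0, 0], [-8.7, 2.4, 0, 0], [-8.5, 2.8, 0, 0], [-8.4, 3.3, 0, 0], [-8.2, 3.7, 0, 0], [-8.0, 4.1, 0, 0], [-7.8, 4.6, 0, 0]] -91.0 196.0
[[-7.5, 5.0, 0, 0], [-7.2, 5.3, 0, 0], [-7.0, 5.7, 0, 0], [-6.6, 6.1, 0, 0], [-6.3, 6.4, 0, 0], [-6.0, 6.7, 0, 0], [-5.6, 7.0, 0, 0], [-5.2, 7.3, 0, 0], [-4.8, 7.6, 0, 0], [-4.4, 7.8, 0, 0]] -151.8 130.9
[[-4.0, 8.1, 0, 0], [-3.6, 8.3, 0, 0], [-3.2, 8.4, 0, 0], [-2.7, 8.6, 0, 0], [-2.3, 8.7, 0, 0], [-1.8, 8.8, 0, 0], [-1.3, 8.9, 0, 0], [-0.9, 9.0, 0, 0], [-0.4, 9.0, 0, 0], [0.1, 9.0, 0, 0]] -171.9 44.2
```

Call:
arm_command --pt "-8.1 -4.0 0 0" --pt "-8.3 -3.6 0 0" --pt "-8.4 -3.2 0 0" --pt "-8.6 -2.7 0 0" --pt "-8.7 -2.3 0 0" --pt "-8.8 -1.8 0 0" --pt "-8.9 -1.3 0 0" --pt "-9.0 -0.9 0 0" --pt "-9.0 -0.4 0 0" --pt "-9.0 0.1 0 0"

```text
t: 6.67
ee_pos: [589.7, 190.4, 222.5]
orientation: [-1.563, -0.176, 0.178]
ft_force: [0.9, 6.2, 2.6]
width: 10.8
```

Call:
arm_command --pt "-9.0 0.5 0 0" --pt "-8.9 1.0 0 0" --pt "-8.9 1.5 0 0" --pt "-8.8 1.9 0 0" --pt "-8.7 2.4 0 0" --pt "-8.5 2.8 0 0" --pt "-8.4 3.3 0 0" --pt "-8.2 3.7 0 0" --pt "-8.0 4.1 0 0" --pt "-7.8 4.6 0 0"

```text
t: 7.5
ee_pos: [506.2, 171.4, 196.0]
orientation: [-1.563, -0.175, 0.179]
ft_force: [1.4, 7.7, -4.3]
width: 11.0
```

```bash
python3 mv.py c -91 -1.6 197.6 0
```

```text
t 7.50 tcp [506.2 171.4 196. ] cab [-93.9  -1.2] psi 0.225 w 11.0 F [ 1.4  7.7 -4.3] q [0.3  0.35 1.86 0.   0.93 0.08] tilt [-0.002 -1.     0.001]
turn 0.000  shift x 2.9 y -1.6 z -0.4  dist 2.9
```

Call:
arm_command --pt "-7.5 5.0 0.3 0" --pt "-7.2 5.3 0.3 0" --pt "-7.0 5.7 0.3 0" --pt "-6.6 6.1 0.3 0" --pt "-6.3 6.4 0.3 0" --pt "-6.0 6.7 0.3 0" --pt "-5.6 7.0 0.3 0" --pt "-5.2 7.3 0.3 0" --pt "-4.8 7.6 0.3 0" --pt "-4.4 7.8 0.3 0"

```text
t: 8.33
ee_pos: [448.5, 159.4, 131.4]
orientation: [-1.565, -0.178, 0.177]
ft_force: [7.4, -6.9, -2.6]
width: 11.1
```

Call:
arm_command --pt "-4.0 8.1 0 0" --pt "-3.6 8.3 0 0" --pt "-3.2 8.4 0 0" --pt "-2.7 8.6 0 0" --pt "-2.3 8.7 0 0" --pt "-1.8 8.8 0 0"

```text
t: 8.83
ee_pos: [432.9, 156.0, 80.9]
orientation: [-1.564, -0.18, 0.175]
ft_force: [9.1, -7.2, -1.3]
width: 11.3
```

```bash
python3 mv.py c -172 0 45 0
```

```text
t 8.83 tcp [432.9 156.   80.9] cab [-168.8    0.2] psi 0.226 w 11.3 F [ 9.1 -7.2 -1.3] q [ 0.32  0.46  2.08 -0.    0.6   0.1 ] tilt [ 0.004 -1.    -0.001]
turn 0.001  shift x -3.2 y 35.9 z -0.2  dist 3.2
```

Call:
arm_command --pt "-1.0 8.9 0 0" --pt "-0.6 9.0 0 0" --pt "0 9.0 0 0" --pt "0.3 6.0 0 0" --pt "0 3 0 0" --pt "0 1 0 0" --pt "0 0 0 0"

```text
t: 9.42
ee_pos: [431.4, 156.6, 45.9]
orientation: [-1.563, -0.179, 0.175]
ft_force: [0.0, -2.1, 24.0]
width: 11.2
```

```bash
python3 mv.py c -172 0 45 0
```

```text
t 9.42 tcp [431.4 156.6  45.9] cab [-170.1    1.1] psi 0.225 w 11.2 F [ 0.  -2.1 24. ] q [ 0.32  0.53  2.09 -0.    0.52  0.1 ] tilt [ 0.003 -1.     0.   ]
turn 0.000  shift x -1.9 y 0.9 z -1.1  dist 2.2
```

Call:
arm_command --pt "0 0 0 0" --pt "0 0 0 0" --pt "0 0 0 0" --pt "0 0 0 0" --gripper 34

```text
t: 9.75
ee_pos: [429.3, 156.1, 43.9]
orientation: [-1.564, -0.176, 0.178]
ft_force: [0.1, -0.7, 0.1]
width: 29.6
```

Call:
arm_command --pt "0 -15 0 0" --pt "0 -25 0 0" --pt "0 -35 0 0" --pt "0 -35 0 0" --pt "0 -25 0 0.12" --pt "0 -25 0 0.12" --pt "0 -25 0 0.12" --pt "0 -10 0 0.12" --pt "0 0 0 0.12" --pt "0 0 0 0.12" --pt "0 0 0 0.12" --pt "0 0 0 0.12" --pt "0 0 0 0.12" --pt "0 0 0 0.12" --pt "0 0 0 0.12" --pt "0 0 0 0.12" --pt "0 0 0 0.12" --pt "0 0 0 0.011"

```text
t: 11.25
ee_pos: [429.5, 156.2, 238.7]
orientation: [-1.307, 1.046, -1.044]
ft_force: [0.3, -0.2, 0.1]
width: 29.6
```

Run:
```python
from h import *
from mv import tocab
np.set_printoptions(precision=1,suppress=True)
I=get_image("scene"); J=get_image("top")
cv2.imwrite("pics/o1.png",np.hstack([cv2.resize(I[170:330,160:320],(400,400)),cv2.resize(J[140:300,170:330],(400,400))]))
for n,z in(("scene",94),("top",94)):
    print(n,[(x["at"],x["conf"],tocab(onz(n,x["at"],z))) for x in tip_of(n,"bottle_center")])
    for L in silhouettes(n,"reagent_bottle")[:2]:
        print(L["conf"],L["at"]); ys,xs=np.where(L["pixels"]); print(xs.min(),xs.max(),ys.min(),ys.max())
        c0=onz(n,L["at"],94)
        r=fit([(n,L["pixels"])],[cyl(24.5,50,106),cyl(14,106,138)],[c0[0],c0[1],0]); print(r,tocab(r[0]))
```

```text
t 11.25 tcp [429.5 156.2 238.7] cab [-172.1    1.2] psi -1.350 w 29.6 F [ 0.3 -0.2  0.1] q [0.32 0.18 1.99 0.   0.98 1.67] tilt [ 0.    -1.    -0.002]
scene [([242.5, 254.8], 0.66, (np.float64(85.59658773104121), np.float64(16.472339950984054)))]
0.64 [239.5, 251.5]
233 252 238 273
(array([684.7, 227.3,   0.2]), np.float64(0.10737179487179482)) (np.float64(92.5633079650655), np.float64(13.522903986976146))
top [([245.2, 195.8], 0.96, (np.float64(86.03497457387455), np.float64(14.233755467699478))), ([417.2, 276.3], 0.35, (np.float64(-210.05131078867242), np.float64(-335.3355112591923)))]
0.81 [247.2, 195.1]
234 256 184 210
(array([679.8, 228.6,   0. ]), np.float64(0.06352459016393441)) (np.float64(88.0860401516691), np.float64(15.89219312232666))
```

View pics/o1.png

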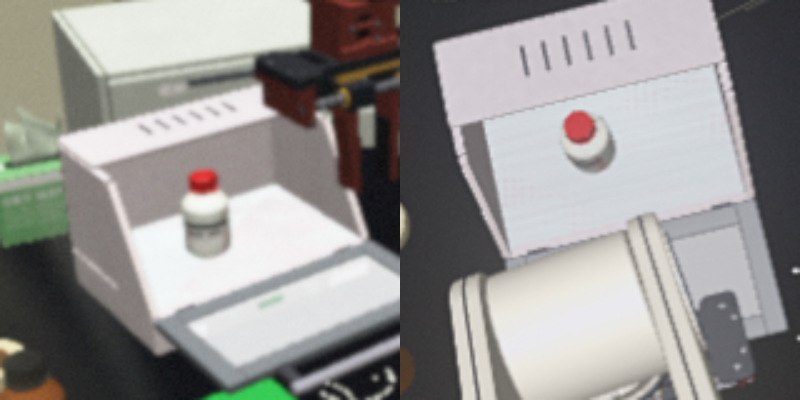

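```bash
python3 mv.py c 83 15 240 -1.571
```

```text
t 11.55 tcp [429.9 156.4 239.1] cab [-171.6    1.2] psi -1.344 w 29.8 F [ 0.3  0.6 -0.8] q [ 0.32  0.18  1.99 -0.    0.98  1.67] tilt [ 0. -1. -0.]
turn 0.002  shift x -13.9 y -0.9 z 254.6  dist 255.0
```

Call:
arm_command --pt "-1.7 0 31.8 0" --pt "-1.7 0 31.8 0" --pt "-1.7 0 31.8 0" --pt "-1.7 0 31.8 0" --pt "-1.7 0 31.8 0" --pt "-1.7 0 31.8 0" --pt "-1.7 0 31.8 0" --pt "-1.7 0 31.8 0" --pt "0 0 0 0" --pt "0 25 0 0" --pt "0 25 0 0" --pt "0 25 0 0" --pt "0 16 0 0" --pt "0 15 0 0" --gripper 68

```text
t: 12.72
ee_pos: [673.7, 226.1, 131.4]
orientation: [-1.31, 1.042, -1.04]
ft_force: [-0.1, -0.3, 0.2]
width: 59.8
```

Call:
arm_command --pt "0 0 0 0" --pt "0 0 0 0" --pt "0 0 0 0" --pt "0 0 0 0" --pt "0 0 0 0" --pt "0 0 0 0" --gripper 0

```text
t: 13.22
ee_pos: [675.6, 226.8, 134.5]
orientation: [-1.306, 1.04, -1.042]
ft_force: [-0.8, 1.0, 3.1]
width: 23.7
```

```bash
python3 mv.py c 48 15 133 -1.571
```

```text
t 13.22 tcp [675.6 226.8 134.5] cab [83.5 15. ] psi -1.345 w 23.7 F [-0.8  1.   3.1] q [0.31 0.66 1.48 0.   0.99 1.65] tilt [-0.    -1.     0.002]
turn 0.001  shift x 0.0 y 1.5 z -35.5  dist 35.5
```

Call:
arm_command --pt "0 0 0 0" --pt "0 0 -4 0" --pt "0 0 -6 0" --pt "0 0 -6 0" --pt "0 0 -6 0" --pt "0 0 -6 0" --pt "0 0 -5 0" --pt "0 0 -4 0" --pt "0 0 0 0"

```text
t: 13.97
ee_pos: [639.0, 218.3, 134.5]
orientation: [-1.306, 1.04, -1.042]
ft_force: [0.5, -0.2, 7.4]
width: 22.7
```

Call:
arm_command --pt "0 0 0 0" --pt "0 0 0 0" --pt "0 0 0 0" --pt "0 0 0 0" --pt "0 0 0 0" --pt "0 0 0 0" --gripper 85

```text
t: 14.47
ee_pos: [638.8, 218.2, 132.9]
orientation: [-1.308, 1.042, -1.041]
ft_force: [-0.7, -0.3, -0.1]
width: 59.5
```

```bash
python3 mv.py c 48 15 84 -1.571
python3 - <<'E'
from h import *
I=get_image("scene"); cv2.imwrite("pics/s2.png",cv2.resize(I[170:300,170:320],None,fx=3,fy=3))
for x in tip_of("scene","bottle_center"): print(x["at"],x["conf"],onz("scene",x["at"],94))
E
```

```text
t 14.47 tcp [638.8 218.2 132.9] cab [45.8 14.9] psi -1.345 w 59.5 F [-0.7 -0.3 -0.1] q [0.31 0.62 1.58 0.   0.95 1.66] tilt [ 0.    -1.    -0.001]
turn 0.001  shift x -0.1 y 48.9 z 2.2  dist 2.2
[241.9, 253.4] 0.73 [685.74310558 227.60058099  94.        ]
```

View pics/s2.png

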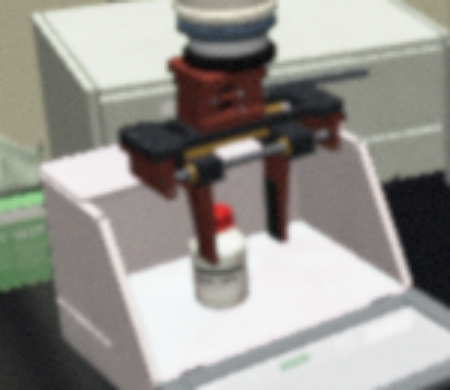

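Run:
```python
from h import *
from mv import tocab
np.set_printoptions(precision=1,suppress=True)
for P in([680.6,228.5],[645,219.8]): print(proj("scene",[[*P,138],[*P,94],[*P,50]]).tolist())
I=cv2.imread("pics/s2.png").astype(int); m=I[...,2]-(I[...,0]+I[...,1])/2>70; m[:195]=0;m[240:]=0;m[:,:200]=0; m[:,245:]=0
ys,xs=np.where(m);print(xs.mean()/3+170,ys.min()/3+170,ys.mean()/3+170,xs.min(),xs.max())
for n in("top","scene"):
  for L in silhouettes(n,"reagent_bottle")[:2]:
    c0=onz(n,L["at"],94); r=fit([(n,L["pixels"])],[cyl(24.5,50,106),cyl(14,106,138)],[c0[0],c0[1],0]); print(n,L["conf"],L["at"],L["pixels"].sum(),r,tocab(r[0]))
```

```text
t 14.57 tcp [638.8 218.2 133.1] cab [45.8 14.9] psi -1.345 w 67.4 F [-0.7 -0.3 -0.1] q [0.31 0.62 1.58 0.   0.95 1.66] tilt [ 0. -1. -0.]
[[240.89805581921615, 239.11189405189077], [242.16728855897026, 254.26735923452893], [243.39069452515065, 268.9551276145442]]
[[248.50180380016945, 243.83636560619217], [249.6735282044607, 259.2396326241675], [250.802209823341, 274.1589689758958]]
243.8872017353579 237.66666666666669 241.9949385394071 212 231
top 0.81 [247.2, 195.1] 463 (array([679.8, 228.6,   0. ]), np.float64(0.06352459016393441)) (np.float64(88.0860401516691), np.float64(15.89219312232666))
scene 0.74 [243.4, 259.7] 430 (array([681.5, 226.2,  -0.3]), np.float64(0.30533117932148623)) (np.float64(89.1551552712359), np.float64(13.136366969147122))
```

Call:
arm_command --pt "0 -30 0 0" --pt "0 -35 0 0" --pt "0 -35 -10 0" --pt "0 0 -35 0" --pt "0 0 -38 0" --pt "0 0 -38 0" --pt "0 0 -38 0"

```text
t: 15.25
ee_pos: [482.3, 182.3, 233.4]
orientation: [-1.307, 1.041, -1.042]
ft_force: [-0.9, 0.4, -1.3]
width: 74.5
```

Run:
```python
from h import *
from mv import tocab
np.set_printoptions(precision=1,suppress=True)
I=get_image("scene"); J=get_image("top")
cv2.imwrite("pics/o2.png",np.hstack([cv2.resize(I[170:330,160:320],(400,400)),cv2.resize(J[140:300,170:330],(400,400))]))
for n in("top","scene"):
  print([(x["at"],x["conf"],tocab(onz(n,x["at"],94))) for x in tip_of(n,"bottle_center")])
  for L in silhouettes(n,"reagent_bottle")[:2]:
    c0=onz(n,L["at"],94); r=fit([(n,L["pixels"])],[cyl(24.5,50,106),cyl(14,106,138)],[c0[0],c0[1],0]); print(n,L["conf"],L["at"],L["pixels"].sum(),r,tocab(r[0]))
```

```text
t 15.25 tcp [482.3 182.3 233.4] cab [-114.8   14.7] psi -1.345 w 74.5 F [-0.9  0.4 -1.3] q [0.34 0.27 1.88 0.   0.99 1.68] tilt [-0. -1.  0.]
[([244.6, 195.9], 0.5, (np.float64(86.1647085534866), np.float64(15.722416744885066)))]
top 0.52 [244.0, 189.4] 210 (array([691. , 233.8,   0.1]), np.float64(0.5625)) (np.float64(100.12085415310226), np.float64(18.43184922687529))
[([243.7, 253.0], 0.85, (np.float64(92.64153884363452), np.float64(8.6952870795824)))]
scene 0.87 [241.5, 253.8] 547 (array([685.9, 224.3,   0.1]), np.float64(0.1225806451612903)) (np.float64(93.06166025500336), np.float64(10.301079764358935))
```

View pics/o2.png

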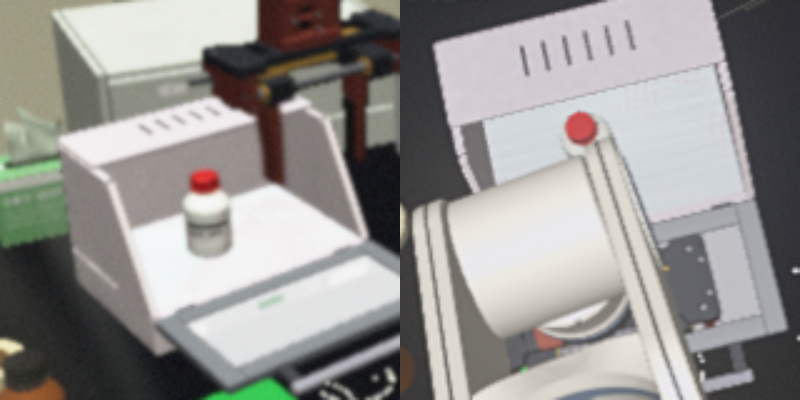

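The bottle still stands upright at about its old place (cap at scene (242,242), top (242,191)). My drag only tilted it, because the grip was pressing it onto the floor. This time I'll grip the cap higher and lift before moving out.

```bash
python3 mv.py c 85 13 240 -1.571
```

```text
t 15.55 tcp [485.6 183.2 233.9] cab [-111.4   15. ] psi -1.345 w 74.6 F [-0.2  0.4  0.2] q [ 0.34  0.27  1.87 -0.    1.    1.68] tilt [-0.    -1.     0.002]
turn 0.001  shift x 1.9 y -6.1 z 196.4  dist 196.4
```

Call:
arm_command --pt "0.3 -1 32.7 0" --pt "0.3 -1 32.7 0" --pt "0.3 -1 32.7 0" --pt "0.3 -1 32.7 0" --pt "0.3 -1 32.7 0" --pt "0.3 -1 32.7 0" --pt "0 0 0 0" --pt "0 25 0 0" --pt "0 25 0 0" --pt "0 25 0 0" --pt "0 15 0 0" --pt "0 9 0 0" --pt "0 0 0 0" --gripper 60

```text
t: 16.63
ee_pos: [674.7, 224.5, 137.9]
orientation: [-1.31, 1.044, -1.04]
ft_force: [-0.9, 0.5, 0.7]
width: 52.7
```

Call:
arm_command --pt "0 0 0 0" --pt "0 0 0 0" --pt "0 0 0 0" --pt "0 0 0 0" --pt "0 0 0 0" --pt "0 0 0 0" --pt "0 0 0 0" --pt "0 0 0 0" --gripper 0

```text
t: 17.3
ee_pos: [678.0, 226.4, 144.4]
orientation: [-1.301, 1.038, -1.043]
ft_force: [-2.1, 4.8, 21.8]
width: 3.3
```

Call:
arm_command --pt "0 -2 0 0" --pt "0 -2 0 0" --pt "0 -2 0 0" --pt "0 0 0 0"

```text
t: 17.63
ee_pos: [675.6, 224.7, 146.7]
orientation: [-1.307, 1.041, -1.042]
ft_force: [-0.3, -0.1, 0.3]
width: 0.4
```

```bash
python3 mv.py c 40 13 150 -1.571
```

```text
t 17.63 tcp [675.6 224.7 146.7] cab [83.1 13. ] psi -1.345 w 0.4 F [-0.3 -0.1  0.3] q [ 0.3   0.65  1.48 -0.    1.02  1.65] tilt [ 0. -1.  0.]
turn 0.001  shift x 0.0 y -3.3 z -43.1  dist 43.1
```

Run:
```python
from h import *
import workcell
print(tip_reach)
from mv import tocab
try: print(tip_reach())
except Exception as e: print(e)
I=get_image("scene"); J=get_image("top")
cv2.imwrite("pics/o3.png",np.hstack([cv2.resize(I[190:290,190:290],(500,500),interpolation=cv2.INTER_CUBIC)]))
```

```text
17.0
t 17.63 tcp [675.6 224.7 146.7] cab [83.1 13. ] psi -1.345 w 0.4 F [-0.3 -0.1  0.3] q [ 0.3   0.65  1.48 -0.    1.02  1.65] tilt [ 0. -1.  0.]
'float' object is not callable
```

View pics/o3.png

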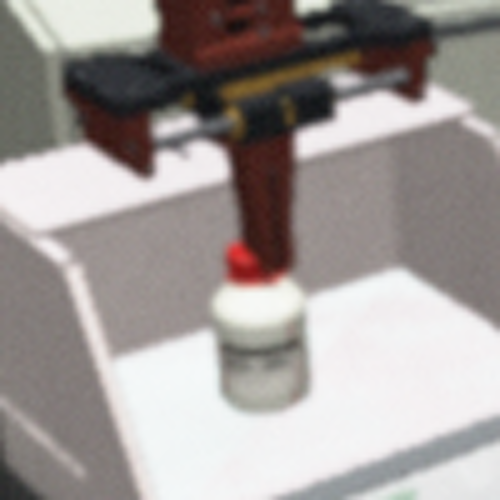

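Run:
```python
from h import *
from mv import tocab,C,TH
np.set_printoptions(precision=1,suppress=True)
w=lambda x,y,z:[C[0]+x*np.cos(TH)-y*np.sin(TH),C[1]+x*np.sin(TH)+y*np.cos(TH),z]
cr=lambda P:((proj("scene",P)-[190,190])*5).round(0).tolist()
print("finger tip corners",cr([w(83+a,13+b,129.7) for a in(-10,10) for b in(-13,13)]))
for x in(85,90,95,100,105):
    c=place(cyl(24.5,50,106),[*w(x,13,0)[:2],0]); q=(proj("scene",c)-[190,190])*5
    k=place(cyl(14,124,138),[*w(x,13,0)[:2],0]); k=(proj("scene",k)-[190,190])*5
    print(x,"body cols",q[:,0].min(),q[:,0].max(),"bottom",q[:,1].max(),"cap",k[:,0].min(),k[:,0].max(),k[:,1].min())
print("roof front",cr([w(100,-122,170),w(100,122,170),w(100,-130,178),w(100,130,178)]), "floor/wall", cr([w(177,-122,50),w(177,122,50),w(0,122,50)]))
J=get_image("top")
m=J[...,2].astype(int)-(J[...,0].astype(int)+J[...,1])/2>60; m[:160]=0;m[220:]=0;m[:,:210]=0;m[:,290:]=0
ys,xs=np.where(m); print("top red",m.sum(), xs.min() if m.any() else 0,xs.max() if m.any() else 0,ys.min() if m.any() else 0,ys.max() if m.any() else 0)
k=lambda P: proj("top",P).round(1).tolist()
for x in (85,95,105): q=proj("top",place(cyl(14,138,138),[*w(x,13,0)[:2],0])); print(x,q.min(0),q.max(0))
print("roof front top",k([w(100,-130,178),w(100,130,178)]))
cv2.imwrite("pics/o4.png",cv2.resize(J[140:250,180:320],(760,600),interpolation=cv2.INTER_CUBIC))
```

```text
t 17.73 tcp [675.4 224.6 146. ] cab [82.9 12.9] psi -1.345 w 0.3 F [-0.9 -0.  -0.3] q [ 0.3   0.65  1.48 -0.    1.02  1.65] tilt [ 0.    -1.    -0.001]
finger tip corners [[298.0, 262.0], [254.0, 276.0], [278.0, 249.0], [234.0, 263.0]]
85 body cols 219.66546189981898 321.2879502085376 bottom 418.6763420665193 cap 235.18631166213424 291.93511451391345 235.18707012230536
90 body cols 214.86964858955147 316.3251523573743 bottom 415.0297158869171 cap 230.29246364562283 286.91665442597935 232.06361953977677
95 body cols 210.10129738046516 311.39024542570905 bottom 411.40422891238046 cap 225.42693961924215 281.9270913298354 228.95817213181942
100 body cols 205.36016581148928 306.4829867359542 bottom 407.7996917147709 cap 220.58948698072712 276.96616836786944 225.87056792378007
105 body cols 200.646014351492 301.60313650941987 bottom 404.2159171911189 cap 215.77985620963375 272.0336318100386 222.80064888525573
roof front [[459.0, 118.0], [46.0, 238.0], [470.0, 101.0], [29.0, 227.0]] floor/wall [[392.0, 268.0], [7.0, 394.0], [169.0, 533.0]]
top red 0 0 0 0 0
85 [236.8 184.8] [248.6 196.1]
95 [235.9 180.9] [247.7 192.1]
105 [235.1 177. ] [246.8 188.2]
roof front top [[299.1, 163.6], [188.7, 191.5]]
```

View pics/o4.png

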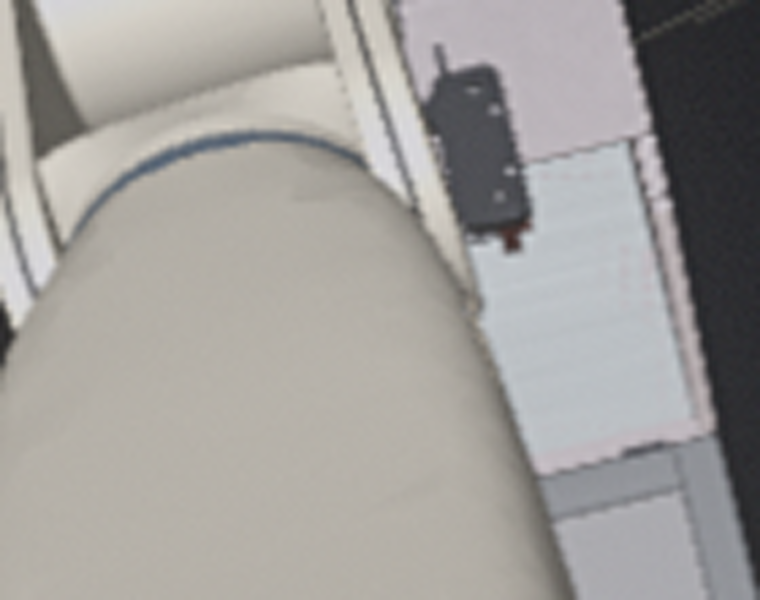

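The side picture shows the bottle upright (body columns 212–308, base row 408), and comparison with projections puts it about 95 mm behind the hinge. The closed finger tips are riding on the cap. The top picture shows only the arm above it. I'll grip the top of the straight body instead, with the gripper's body just above the roof, and lift.

Call:
arm_command --pt "0 -25 0 0" --pt "0 -5 0 0" --pt "0 0 0 0" --pt "0 0 0 0" --pt "0 0 0 0" --pt "0 0 0 0" --pt "0 0 0 0" --pt "0 0 0 0" --pt "0 0 0 0" --pt "0 0 0 0" --pt "0 0 0 0" --pt "0 0 0 0" --gripper 90

```text
t: 18.78
ee_pos: [675.6, 224.8, 176.2]
orientation: [-1.307, 1.042, -1.042]
ft_force: [0.5, 0.0, -0.3]
width: 76.6
```

```bash
python3 mv.py c 87 13 119.5 -1.571
```

```text
t 18.78 tcp [675.6 224.8 176.2] cab [83.1 13.1] psi -1.345 w 76.6 F [ 0.5  0.  -0.3] q [0.3  0.62 1.46 0.   1.06 1.65] tilt [-0. -1. -0.]
turn 0.001  shift x 0.1 y 56.7 z 3.9  dist 3.9
```

Call:
arm_command --pt "0 0 3.9 0" --pt "0 15 0 0" --pt "0 15 0 0" --pt "0 12 0 0" --pt "0 8 0 0" --pt "0 4 0 0" --pt "0 2.5 0 0" --pt "0 0 0 0"

```text
t: 19.45
ee_pos: [679.1, 225.6, 119.0]
orientation: [-1.308, 1.042, -1.041]
ft_force: [0.6, 0.4, 0.6]
width: 78.7
```

Call:
arm_command --pt "0 0 0 0" --pt "0 0 0 0" --pt "0 0 0 0" --pt "0 0 0 0" --pt "0 0 0 0" --pt "0 0 0 0" --pt "0 0 0 0" --gripper 0

```text
t: 20.03
ee_pos: [679.6, 225.9, 120.3]
orientation: [-1.307, 1.041, -1.042]
ft_force: [-1.1, 0.8, 2.3]
width: 46.7
```

```bash
python3 mv.py c 87 13 119.5 -1.571
```

```text
t 20.03 tcp [679.6 225.9 120.3] cab [87.3 13.3] psi -1.345 w 46.7 F [-1.1  0.8  2.3] q [0.3  0.69 1.48 0.   0.98 1.65] tilt [-0.    -1.     0.001]
turn 0.001  shift x 0.3 y 0.8 z -0.3  dist 0.4
```

Call:
arm_command --pt "0 -2 0 0" --pt "0 -3 0 0" --pt "0 -3 0 0" --pt "0 0 0 0" --pt "0 0 0 0"

```text
t: 20.45
ee_pos: [679.5, 225.7, 128.0]
orientation: [-1.307, 1.041, -1.042]
ft_force: [-1.0, 0.2, -1.2]
width: 47.5
```

Call:
arm_command --pt "0 0 -4 0" --pt "0 0 -6 0" --pt "0 0 -8 0" --pt "0 0 -8 0" --pt "0 0 -8 0" --pt "0 0 -6 0" --pt "0 0 -4 0" --pt "0 0 0 0" --pt "0 3 0 0" --pt "0 3 0 0" --pt "0 2 0 0" --pt "0 0 0 0"

```text
t: 21.45
ee_pos: [637.1, 215.7, 120.1]
orientation: [-1.307, 1.041, -1.042]
ft_force: [-0.6, -1.6, 2.7]
width: 47.3
```

```bash
python3 mv.py c 48 13 85 -1.571
python3 - <<'E'
from h import *
I=get_image("scene"); cv2.imwrite("pics/o5.png",cv2.resize(I[190:300,190:300],(500,500),interpolation=cv2.INTER_CUBIC))
E
```

```text
t 21.45 tcp [637.1 215.7 120.1] cab [43.6 12.8] psi -1.345 w 47.3 F [-0.6 -1.6  2.7] q [ 0.31  0.63  1.59 -0.    0.92  1.65] tilt [ 0.001 -1.     0.001]
turn 0.001  shift x -0.2 y 35.1 z 4.4  dist 4.4
```

View pics/o5.png

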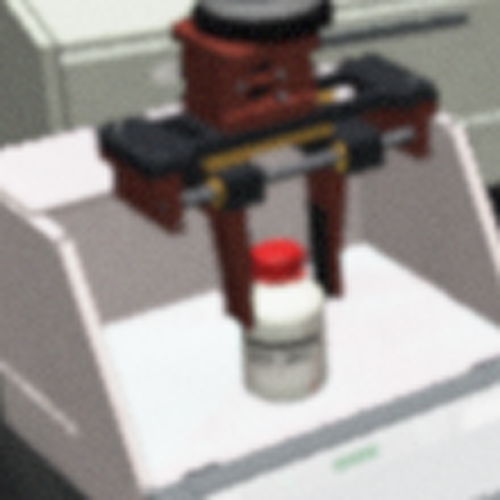

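The bottle came out upright, with its cap at crop (278,258) between the fingers. I'll regrip lower on the body and carry it to the mat.

Call:
arm_command --pt "0 0 0 0" --pt "0 0 0 0" --pt "0 0 0 0" --pt "0 0 0 0" --pt "0 0 5 0" --pt "0 10 0 0" --pt "0 14 0 0" --pt "0 12 0 0" --pt "0 0 0 0" --gripper 80

```text
t: 22.25
ee_pos: [639.0, 216.2, 79.7]
orientation: [-1.313, 1.045, -1.039]
ft_force: [0.3, -0.3, 0.0]
width: 70.2
```

Call:
arm_command --pt "0 0 0 0" --pt "0 0 0 0" --pt "0 0 0 0" --pt "0 0 0 0" --pt "0 0 0 0" --pt "0 0 0 0" --gripper 0

```text
t: 22.75
ee_pos: [641.7, 217.1, 84.3]
orientation: [-1.307, 1.041, -1.042]
ft_force: [-0.2, 0.0, 0.7]
width: 48.7
```

Call:
arm_command --pt "0 -5 0 0" --pt "0 -10 -5 0" --pt "0 -20 -15 0" --pt "0 -25 -20 0" --pt "0 -30 -20 0" --pt "0 -35 -20 0" --pt "0 -35 -10 0"

```text
t: 23.33
ee_pos: [550.5, 196.0, 245.2]
orientation: [-1.31, 1.043, -1.041]
ft_force: [0.2, 0.7, -1.0]
width: 48.8
```

```bash
python3 mv.py w 474.5 -197.5 241
```

```text
t 23.33 tcp [550.5 196.  245.2] cab [-45.2  13. ] psi -1.345 w 48.8 F [ 0.2  0.7 -1. ] q [0.32 0.36 1.72 0.   1.07 1.67] tilt [ 0.    -1.    -0.003]
turn 0.000  shift x 366.6 y 4.2 z -162.1  dist 400.8
```

Call:
arm_command --pt "15 0 -7 0" --pt "30 0 -13 0" --pt "33 0.5 -14.6 0" --pt "33 0.5 -14.6 0" --pt "33 0.5 -14.6 0" --pt "33 0.5 -14.6 0" --pt "33 0.5 -14.6 0" --pt "33 0.5 -14.6 0" --pt "33 0.5 -14.6 0" --pt "33 0.5 -14.6 0" --pt "30 0 -13.3 0" --pt "18 0 -8 0" --pt "9.6 0 -4 0" --pt "0 0 0 0"

```text
t: 24.5
ee_pos: [477.0, -198.4, 240.0]
orientation: [-1.306, 1.043, -1.044]
ft_force: [-0.4, 0.2, -1.1]
width: 48.4
```

```bash
python3 mv.py w 474.5 -197.5 41
python3 - <<'E'
from h import *
np.set_printoptions(precision=1,suppress=True)
get_image("top"); get_image("scene")
for n in("top","scene"):
    print(n,[(x["at"],round(x["conf"],2)) for x in tip_of(n,"bottle_center")],[(x["at"],round(x["conf"],2),onz(n,x["at"],4)) for x in tip_of(n,"mat_top")])
E
```

```text
t 24.50 tcp [ 477.  -198.4  240. ] cab [-204.9 -355.1] psi -1.348 w 48.4 F [-0.4  0.2 -1.1] q [-0.42  0.26  1.87 -0.    1.01  0.93] tilt [ 0. -1.  0.]
turn 0.000  shift x -1.4 y 199.0 z -2.2  dist 2.6
top [] [([414.4, 274.7], 0.63, array([ 483.3, -192.4,    4. ])), ([233.4, 294.9], 0.59, array([444.6, 271. ,   4. ])), ([389.0, 209.5], 0.52, array([ 657.7, -137.4,    4. ]))]
scene [] [([256.4, 339.9], 0.88, array([435.4, 280. ,   4. ])), ([418.4, 282.5], 0.66, array([ 477.4, -197.1,    4. ]))]
```

Call:
arm_command --pt "-1 20 -2 0" --pt "0 35 0 0" --pt "0 38 0 0" --pt "0 38 0 0" --pt "0 30 0 0" --pt "0 18 0 0" --pt "0 10 0 0" --pt "0 6 0 0" --pt "0 3 0 0" --pt "0 2 0 0" --pt "0 1 0 0" --pt "0 0 0 0"

```text
t: 25.8
ee_pos: [476.1, -196.4, 39.6]
orientation: [-1.307, 1.04, -1.043]
ft_force: [-0.1, 0.0, -1.4]
width: 48.6
```

Call:
arm_command --pt "0 1 0 0" --pt "0 1 0 0" --pt "0 0 0 0"

```text
t: 26.05
ee_pos: [476.0, -196.5, 38.2]
orientation: [-1.307, 1.04, -1.043]
ft_force: [-1.6, 1.1, 11.3]
width: 48.5
```

Call:
arm_command --pt "0 0 0 0" --pt "0 0 0 0" --pt "0 0 0 0" --pt "0 -5 0 0" --pt "0 -20 0 0" --pt "0 -40 0 0" --pt "0 -40 0 0" --pt "0 -40 0 -0.124" --pt "0 -40 0 -0.124" --pt "0 -20 0 -0.124" --pt "0 0 0 -0.124" --pt "0 0 0 -0.122" --gripper 75

```text
t: 27.05
ee_pos: [476.2, -196.6, 244.3]
orientation: [-1.496, 0.561, -0.568]
ft_force: [0.2, -0.0, -0.3]
width: 65.7
```

```bash
python3 mv.py w 521 -361 140 -.73
```

```text
t 27.05 tcp [ 476.2 -196.6  244.3] cab [-205.2 -353.2] psi -0.721 w 65.7 F [ 0.2 -0.  -0.3] q [-0.41  0.25  1.87 -0.    1.01  0.31] tilt [ 0.004 -1.     0.001]
turn 0.009  shift x 143.0 y 104.3 z -92.7  dist 170.4
```

Call:
arm_command --pt "28.6 0 -18.5 0.009" --pt "28.6 0 -18.5 0" --pt "28.6 0 -18.5 0" --pt "28.6 0 -18.5 0" --pt "28.6 0 -18.5 0" --pt "0 20 0 0" --pt "0 0 0 0"

```text
t: 27.63
ee_pos: [518.1, -361.3, 218.9]
orientation: [-1.491, 0.581, -0.574]
ft_force: [-0.7, 0.9, -0.3]
width: 65.9
```

```bash
python3 mv.py w 521 -361 26 -.73;python3 - <<'E'
from h import *
np.set_printoptions(precision=1,suppress=True)
get_image("top"); get_image("scene")
for n in("top","scene"):
    print(n,[(x["at"],round(x["conf"],2),onz(n,x["at"],48)) for x in tip_of(n,"bottle_center")])
    for L in silhouettes(n,"reagent_bottle")[:2]:
        c0=onz(n,L["at"],48); r=fit([(n,L["pixels"])],[cyl(24.5,4,60),cyl(14,60,92)],[c0[0],c0[1],0]); print(n,L["conf"],L["at"],r)
print([(x["at"],onz("top",x["at"],18)) for x in tip_of("top","rack_center")])
for L in silhouettes("top","magnet_rack"): print("rack",L["at"],L["pixels"].sum(),fit([("top",L["pixels"])],[box(-14,14,-65,65,0,36)],[521,-361,-.73]) if L["at"][0]>420 else "")
E
```

```text
t 27.63 tcp [ 518.1 -361.3  218.9] cab [-201.2 -523.1] psi -0.739 w 65.9 F [-0.7  0.9 -0.3] q [-0.63  0.46  1.63  0.    1.06  0.11] tilt [-0.004 -1.    -0.   ]
turn -0.009  shift x 2.0 y 192.9 z 2.2  dist 2.9
top [([419.7, 275.7], 0.71, array([ 474.7, -196.2,   48. ])), ([479.0, 261.2], 0.42, array([ 506.3, -346.7,   48. ]))]
top 0.56 [423.2, 275.9] (array([ 472.9, -200.8,   -0.1]), np.float64(0.14578587699316625))
scene [([425.0, 268.9], 0.5, array([ 468.6, -207.2,   48. ]))]
[([351.4, 318.3], array([377.2, -26. ,  18. ])), ([479.7, 255.9], array([ 524.6, -360.4,   18. ]))]
rack [478.0, 260.4] 757 (array([ 520.1, -360.9,   -0.7]), np.float64(0.12195121951219512))
rack [352.8, 320.1] 633
```

Call:
arm_command --pt "2 30 2 0" --pt "0 38 0 0" --pt "0 38 0 0" --pt "0 38 0 0" --pt "0 26 0 0" --pt "0 14 0 0" --pt "0 8 0 0" --pt "0 3 0 0" --pt "0 0 0 0"

```text
t: 28.78
ee_pos: [523.0, -360.8, 27.5]
orientation: [-1.493, 0.575, -0.577]
ft_force: [-0.4, -0.2, -0.1]
width: 65.6
```

Call:
arm_command --pt "0 0 0 0" --pt "0 0 0 0" --pt "0 0 0 0" --pt "0 0 0 0" --pt "0 0 0 0" --pt "0 0 0 0" --pt "0 0 0 0" --pt "0 0 0 0" --gripper 0

```text
t: 29.45
ee_pos: [522.3, -360.5, 27.1]
orientation: [-1.493, 0.576, -0.576]
ft_force: [-2.0, 1.6, 4.6]
width: 27.7
```

```bash
python3 mv.py
```

```text
t 29.45 tcp [ 522.3 -360.5   27.1] cab [-196.9 -523.3] psi -0.736 w 27.7 F [-2.   1.6  4.6] q [-0.62  0.72  1.7   0.    0.72  0.11] tilt [-0. -1.  0.]
```

Call:
arm_command --pt "0 -8 0 0" --pt "0 -20 0 0" --pt "0 -35 0 0" --pt "0 -35 0 -0.12" --pt "0 -38 0 -0.12" --pt "0 -38 0 -0.12" --pt "0 -30 0 -0.12" --pt "0 -15 0 -0.12" --pt "0 0 0 -0.12" --pt "0 0 0 -0.12" --pt "0 0 0 -0.121" --pt "0 0 0 0"

```text
t: 30.45
ee_pos: [522.0, -360.3, 245.9]
orientation: [-1.563, -0.179, 0.18]
ft_force: [-0.4, 0.3, -1.9]
width: 27.8
```

```bash
python3 mv.py c -3 0 240 0
```

```text
t 30.45 tcp [ 522.  -360.3  245.9] cab [-197.2 -523. ] psi 0.229 w 27.8 F [-0.4  0.3 -1.9] q [-0.62  0.43  1.6  -0.    1.11 -0.85] tilt [-0. -1.  0.]
turn 0.004  shift x 194.2 y 5.9 z 523.0  dist 557.9
```

Call:
arm_command --pt "6 0 16 0.004" --pt "11.5 0 31 0" --pt "11.5 0 31 0" --pt "11.5 0 31 0" --pt "11.5 0 31 0" --pt "11.5 0 31 0" --pt "11.5 0 31 0" --pt "11.5 0 31 0" --pt "11.5 0 31 0" --pt "11.5 0 31 0" --pt "11.5 0 31 0" --pt "11.5 0 31 0" --pt "11.5 0 31 0" --pt "11.5 0 31 0" --pt "11.5 0 31 0" --pt "11.5 0 31 0" --pt "11.5 0 31 0" --pt "8 0 20 0" --pt "2 0 0 0" --pt "0 0 0 0"

```text
t: 32.12
ee_pos: [600.9, 203.4, 245.4]
orientation: [-1.564, -0.172, 0.173]
ft_force: [0.0, 0.1, -1.7]
width: 28.1
```

```bash
python3 mv.py c -3 0 80 0
```

```text
t 32.12 tcp [600.9 203.4 245.4] cab [5.5 8.9] psi 0.220 w 28.1 F [ 0.   0.1 -1.7] q [ 0.31  0.43  1.6  -0.    1.11  0.09] tilt [-0.001 -1.    -0.   ]
turn -0.005  shift x -8.5 y 165.4 z -8.9  dist 12.3
```

Call:
arm_command --pt "-4 15 -4 0" --pt "-4 30 -5 0" --pt "0 35 0 0" --pt "0 35 0 0" --pt "0 25 0 0" --pt "0 14 0 0" --pt "0 8 0 0" --pt "0 4 0 0" --pt "0 1 0 0" --pt "0 1 0 0" --pt "0 0 0 0"

```text
t: 33.03
ee_pos: [596.2, 192.0, 79.1]
orientation: [-1.563, -0.175, 0.171]
ft_force: [0.2, -0.3, -2.3]
width: 28.0
```

```bash
python3 mv.py c -3 0 77 0
```

```text
t 33.03 tcp [596.2 192.   79.1] cab [-1.6 -1.1] psi 0.220 w 28.0 F [ 0.2 -0.3 -2.3] q [ 0.29  0.63  1.71 -0.    0.79  0.07] tilt [ 0.002 -1.     0.   ]
turn -0.005  shift x -1.4 y 2.1 z 1.1  dist 1.8
```

Call:
arm_command --pt "0 1 0 0" --pt "0 1 0 0" --pt "0 0.5 0 0" --pt "0 0 0 0"

```text
t: 33.37
ee_pos: [595.9, 192.1, 77.1]
orientation: [-1.564, -0.175, 0.172]
ft_force: [-2.3, -2.1, 8.9]
width: 27.8
```

Call:
arm_command --pt "0 0 0 0" --pt "0 0 0 0" --pt "0 0 0 0" --pt "0 0 0 0" --pt "0 -10 0 0" --pt "0 -30 0 0" --pt "0 -40 0 0" --pt "0 -35 0 0" --pt "0 0 0 0.12" --pt "0 0 0 0.12" --pt "0 0 0 0.12" --pt "0 0 0 0.12" --pt "0 0 0 0.12" --pt "0 0 0 0.12" --pt "0 0 0 0.12" --pt "0 0 0 0.12" --pt "0 0 0 0.12" --pt "0 0 0 0.12" --pt "0 0 0 0.12" --pt "0 0 0 0.12" --gripper 60

```text
t: 35.03
ee_pos: [595.2, 191.8, 191.0]
orientation: [-1.353, 0.951, -0.951]
ft_force: [0.2, 0.7, -0.6]
width: 52.7
```

Call:
arm_command --pt "0 0 -22 0.12" --pt "0 0 -22 0.006" --pt "0 20 0 0" --pt "0 35 0 0" --pt "0 30 0 0" --pt "0 20 0 0" --pt "0 8 0 0" --pt "0 3 0 0" --pt "0 0 0 0" --gripper 100

```text
t: 35.78
ee_pos: [553.4, 179.3, 74.5]
orientation: [-1.307, 1.042, -1.042]
ft_force: [0.6, -0.6, 0.3]
width: 87.7
```

```bash
python3 mv.py c 34 0 73 -1.571
```

```text
t 35.78 tcp [553.4 179.3  74.5] cab [-46.2  -4. ] psi -1.345 w 87.7 F [ 0.6 -0.6  0.3] q [0.29 0.59 1.82 0.   0.73 1.64] tilt [-0. -1. -0.]
turn 0.001  shift x -4.0 y 1.5 z 80.2  dist 80.3
```

Call:
arm_command --pt "-2 0 8 0" --pt "-2 0 6 0" --pt "0 0 5 0" --pt "0 0 5 0" --pt "0 0 5 0" --pt "0 0 5 0" --pt "0 0 5 0" --pt "0 0 5 0" --pt "0 0 5 0" --pt "0 0 5 0" --pt "0 0 5 0" --pt "0 0 5 0" --pt "0 0 5 0" --pt "0 0 5 0" --pt "0 0 3 0" --pt "0 0 2 0" --pt "0 0 1 0" --pt "0 0 0 0"

```text
t: 37.28
ee_pos: [630.5, 201.0, 74.3]
orientation: [-1.307, 1.041, -1.042]
ft_force: [-0.0, -0.4, -0.7]
width: 87.8
```

```bash
python3 mv.py c -172 0 150 0
```

```text
t 37.28 tcp [630.5 201.   74.3] cab [33.8 -0. ] psi -1.345 w 87.8 F [-0.  -0.4 -0.7] q [ 0.29  0.68  1.63 -0.    0.83  1.64] tilt [-0. -1.  0.]
turn -1.570  shift x -205.8 y -75.7 z 0.0  dist 205.8
```

Call:
arm_command --pt "0 0 -15 0" --pt "0 -12 -32 0" --pt "0 -32 -32 0" --pt "0 -32 -32 0" --pt "0 0 -38 0" --pt "0 0 -38 0" --pt "0 0 -19 0" --pt "0 0 0 -0.121" --pt "0 0 0 -0.121" --pt "0 0 0 -0.121" --pt "0 0 0 -0.121" --pt "0 0 0 -0.121" --pt "0 0 0 -0.121" --pt "0 0 0 -0.121" --pt "0 0 0 -0.121" --pt "0 0 0 -0.121" --pt "0 0 0 -0.121" --pt "0 0 0 -0.121" --pt "0 0 0 -0.121" --pt "0 0 0 -0.118" --gripper 36

```text
t: 38.95
ee_pos: [434.6, 156.2, 145.4]
orientation: [-1.563, -0.182, 0.18]
ft_force: [-0.3, 0.1, -0.3]
width: 31.7
```

```bash
python3 mv.py c -172 0 45 0
python3 - <<'E'
from h import *
I=get_image("scene"); J=get_image("top")
cv2.imwrite("pics/o6.png",np.hstack([cv2.resize(I[170:330,160:320],(400,400)),cv2.resize(J[140:300,170:330],(400,400))]))
E
```

```text
t 38.95 tcp [434.6 156.2 145.4] cab [-167.1   -0. ] psi 0.231 w 31.7 F [-0.3  0.1 -0.3] q [0.32 0.34 2.05 0.   0.75 0.09] tilt [ 0.001 -1.     0.   ]
turn 0.006  shift x -4.9 y 100.4 z 0.0  dist 4.9
```

View pics/o6.png

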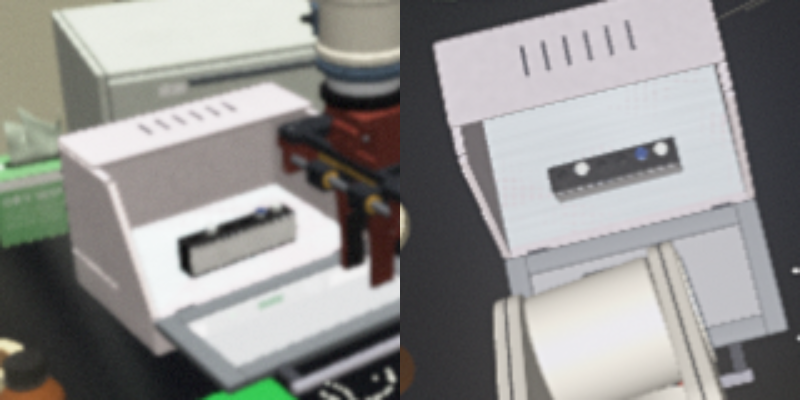

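The rack lies flat and parallel to the hinge, well inside (top crop (615,168)), and the door is level. Next I'll grip the bar and swing it up.

Call:
arm_command --pt "-4 15 0 0.006" --pt "0 25 0 0" --pt "0 25 0 0" --pt "0 16 0 0" --pt "0 10 0 0" --pt "0 6 0 0" --pt "0 3.5 0 0" --pt "0 0 0 0"

```text
t: 39.72
ee_pos: [430.6, 155.2, 44.6]
orientation: [-1.564, -0.171, 0.171]
ft_force: [0.4, 0.2, -0.2]
width: 31.5
```

Call:
arm_command --pt "0 0 0 0" --pt "0 0 0 0" --pt "0 0 0 0" --pt "0 0 0 0" --pt "0 0 0 0" --pt "0 0 0 0" --gripper 0

```text
t: 40.22
ee_pos: [431.6, 155.5, 45.3]
orientation: [-1.563, -0.174, 0.17]
ft_force: [2.8, 0.2, 4.0]
width: 11.1
```

```bash
python3 mv.py
```

```text
t 40.22 tcp [431.6 155.5  45.3] cab [-170.2    0. ] psi 0.219 w 11.1 F [2.8 0.2 4. ] q [ 0.32  0.53  2.09 -0.    0.51  0.1 ] tilt [ 0.003 -1.     0.   ]
```

Call:
arm_command --pt "0 -5 0 0" --pt "0 -7 0 0" --pt "0.4 -9.0 0 0" --pt "0.9 -9.0 0 0" --pt "1.3 -8.9 0 0" --pt "1.8 -8.8 0 0" --pt "2.3 -8.7 0 0" --pt "2.7 -8.6 0 0" --pt "3.2 -8.4 0 0" --pt "3.6 -8.3 0 0" --pt "4.0 -8.1 0 0"

```text
t: 41.13
ee_pos: [454.0, 160.4, 135.7]
orientation: [-1.563, -0.178, 0.165]
ft_force: [15.5, 1.9, -13.2]
width: 11.2
```

Call:
arm_command --pt "4.4 -7.8 0 0" --pt "4.8 -7.6 0 0" --pt "5.2 -7.3 0 0" --pt "5.6 -7.0 0 0" --pt "6.0 -6.7 0 0" --pt "6.3 -6.4 0 0" --pt "6.6 -6.1 0 0" --pt "7.0 -5.7 0 0" --pt "7.2 -5.3 0 0" --pt "7.5 -5.0 0 0"

```text
t: 41.97
ee_pos: [509.8, 172.6, 197.9]
orientation: [-1.564, -0.171, 0.172]
ft_force: [10.3, 2.5, -21.8]
width: 11.2
```

```bash
python3 mv.py c -91 0 197 0
```

```text
t 41.97 tcp [509.8 172.6 197.9] cab [-90.1  -0.8] psi 0.218 w 11.2 F [ 10.3   2.5 -21.8] q [ 0.3   0.35  1.85 -0.    0.93  0.09] tilt [-0. -1. -0.]
turn -0.007  shift x -0.9 y 0.9 z 0.8  dist 1.2
```

Call:
arm_command --pt "8.2 -3.8 0 0" --pt "8.2 -3.6 0 0" --pt "8.4 -3.4 0 0" --pt "8.5 -3.2 0 0" --pt "8.5 -2.8 0 0" --pt "8.7 -2.4 0 0" --pt "8.8 -1.9 0 0" --pt "8.9 -1.5 0 0" --pt "8.9 -1.0 0 0" --pt "9.0 -0.5 0 0"

```text
t: 42.8
ee_pos: [594.5, 191.4, 223.7]
orientation: [-1.564, -0.172, 0.171]
ft_force: [-1.7, -4.5, 3.0]
width: 10.9
```

```bash
python3 mv.py c -5.8 0 222 0
```

```text
t 42.80 tcp [594.5 191.4 223.7] cab [-3.4 -1.4] psi 0.219 w 10.9 F [-1.7 -4.5  3. ] q [ 0.29  0.44  1.64 -0.    1.06  0.07] tilt [ 0. -1. -0.]
turn -0.006  shift x -2.4 y 1.7 z 1.4  dist 2.8
```

Call:
arm_command --pt "9 0.1 0 0" --pt "9 0.4 0 0" --pt "9 0.9 0 0" --pt "8.9 1.3 0 0" --pt "8.8 1.8 0 0" --pt "8.7 2.3 0 0" --pt "8.6 2.7 0 0" --pt "6 2.2 0 0" --pt "5 2.1 0 0"

```text
t: 43.55
ee_pos: [665.4, 207.4, 209.2]
orientation: [-1.564, -0.172, 0.172]
ft_force: [-0.5, -3.9, 0.6]
width: 11.0
```

```bash
python3 mv.py c 81 0 203.5 0
```

```text
t 43.55 tcp [665.4 207.4 209.2] cab [69.3 -1.6] psi 0.219 w 11.0 F [-0.5 -3.9  0.6] q [0.29 0.56 1.48 0.   1.1  0.07] tilt [-0. -1.  0.]
turn -0.006  shift x 11.7 y 5.7 z 1.6  dist 11.8
```

Call:
arm_command --pt "4 1.8 0 0" --pt "3 1.4 0 0" --pt "2 1 0 0" --pt "1.5 0.7 0 0" --pt "1 0.5 0 0" --pt "1 0.3 0 0" --pt "0 0 0 0"

```text
t: 44.13
ee_pos: [676.6, 209.9, 203.7]
orientation: [-1.564, -0.171, 0.172]
ft_force: [-0.6, -2.7, -0.5]
width: 11.3
```

```bash
python3 mv.py c 81 0 203.5 0
```

```text
t 44.13 tcp [676.6 209.9 203.7] cab [80.8 -1.6] psi 0.219 w 11.3 F [-0.6 -2.7 -0.5] q [0.28 0.58 1.45 0.   1.11 0.07] tilt [-0.001 -1.     0.   ]
turn -0.006  shift x 0.2 y 0.2 z 1.6  dist 1.6
```

Call:
arm_command --pt "1 0.5 0 0" --pt "0.5 0.2 0 0" --pt "0 0 0 0" --pt "0 0 0 0"

```text
t: 44.47
ee_pos: [678.1, 210.3, 203.0]
orientation: [-1.564, -0.171, 0.172]
ft_force: [-0.5, -3.0, -2.6]
width: 11.3
```

Call:
arm_command --pt "1 0.5 0 0" --pt "1 0.5 0 0" --pt "0 0 0 0"

```text
t: 44.72
ee_pos: [678.5, 210.3, 202.8]
orientation: [-1.565, -0.168, 0.175]
ft_force: [-9.5, -5.5, 5.7]
width: 11.1
```

Call:
arm_command --pt "0 0 0 0" --pt "0 0 0 0" --pt "0 0 0 0" --pt "0 0 0 0" --pt "0 0 0 0" --pt "0 -10 0 0" --pt "0 -25 0 0" --pt "0 -35 0 0" --pt "0 -35 0 0" --pt "-20 -20 -25 0" --pt "-20 0 -33 0" --pt "-20 0 -35 0" --pt "-20 0 -35 0" --pt "-20 0 -35 0" --pt "-20 0 -35 0" --pt "-20 0 -35 0" --pt "-20 0 -35 0" --pt "0 0 0 0" --gripper 45

```text
t: 46.22
ee_pos: [580.5, -91.2, 328.4]
orientation: [-1.566, -0.168, 0.168]
ft_force: [-0.1, 0.6, -0.6]
width: 39.3
```

Run:
```python
from h import *
from mv import tocab
np.set_printoptions(precision=2,suppress=True)
I=get_image("scene"); J=get_image("top")
cv2.imwrite("pics/f.png",np.hstack([cv2.resize(I[180:340,160:460],(400,213)),cv2.resize(J[130:330,170:540],(400,213))]))
L=silhouettes("scene","cabinet_door"); s=L[0]["pixels"]
for th in(0,.02,.05,.1,.2): m=mask("scene",doorparts(th),[596.8,193,.225]); print(th,round((m&s).sum()/(m|s).sum(),3))
print("handle",tip_of("scene","handle")[:1],proj("scene",np.mean(place(doorparts(0)[1],[596.8,193,.225]),0)))
for n in("top","scene"):
    print(n,[(x["at"],round(x["conf"],2),onz(n,x["at"],48)) for x in tip_of(n,"bottle_center")])
for t,z in(("media_bottle_center",70),("tube_50_a_center",56),("amber_bottle_center",54)):
    print(t,[np.round(onz("top",x["at"],z),0) for x in tip_of("top",t)])
```

```text
t 46.22 tcp [580.5 -91.2 328.4] cab [ -80.1 -273.7] psi 0.214 w 39.3 F [-0.1  0.6 -0.6] q [-0.18  0.28  1.63 -0.    1.23 -0.39] tilt [-0.    -1.    -0.002]
0 0.95
0.02 0.948
0.05 0.942
0.1 0.92
0.2 0.877
handle [] [[246.25 215.7 ]]
top []
scene []
media_bottle_center []
tube_50_a_center []
amber_bottle_center [array([471., 454.,  54.])]
```

View pics/f.png

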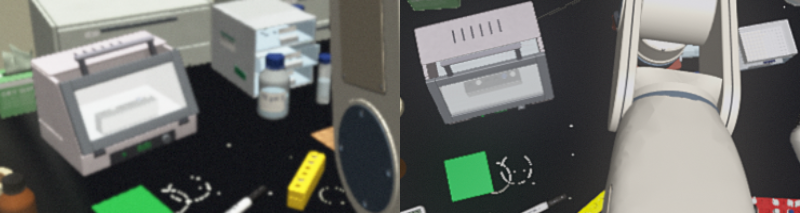

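Call:
arm_command --pt "0 0 35 0" --pt "-10 0 35 0" --pt "-20 0 35 0" --pt "-20 0 35 0" --pt "-20 0 35 0" --pt "-20 0 35 0" --pt "0 0 0 0" --pt "0 0 0 0"

```text
t: 47.33
ee_pos: [447.9, 101.6, 327.7]
orientation: [-1.564, -0.176, 0.175]
ft_force: [0.4, -0.2, -0.2]
width: 39.0
```

Run:
```python
from h import *
np.set_printoptions(precision=1,suppress=True)
get_image("top"); get_image("scene")
print([(x["at"],round(x["conf"],2),onz("top",x["at"],48)) for x in tip_of("top","bottle_center")])
for L in silhouettes("top","reagent_bottle")[:2]:
    c0=onz("top",L["at"],48); print(L["conf"],L["at"],fit([("top",L["pixels"])],[cyl(24.5,4,60),cyl(14,60,92)],[c0[0],c0[1],0]))
print([(x["at"],x["conf"],onz("top",x["at"],4)) for x in tip_of("top","mat_top")])
for t,z in(("media_bottle_center",70),("tube_50_a_center",56)):
    print(t,[np.round(onz("top",x["at"],z),0) for x in tip_of("top",t)])
print([(x["at"],x["conf"]) for x in tip_of("scene","handle")],get_obs()["t"])
```

```text
[([420.0, 277.8], 0.92, array([ 469.5, -196.6,   48. ]))]
0.67 [422.2, 278.4] (array([ 473.3, -196.8,   -0.1]), np.float64(0.13990825688073394))
[([234.1, 296.5], 0.73, array([440.5, 269.2,   4. ])), ([415.0, 276.3], 0.69, array([ 479.2, -193.7,    4. ]))]
media_bottle_center [array([ 639., -119.,   70.])]
tube_50_a_center [array([ 644., -258.,   56.])]
[([248.0, 217.1], 0.95)] 47.7333
```

Run:
```python
from h import *
a=cv2.imread("pics/scene0.png",0); b=cv2.cvtColor(get_image("scene"),cv2.COLOR_BGR2GRAY)
for nm,(r0,r1,c0,c1) in dict(handle=(200,235,205,285),door=(225,295,215,310),cab=(235,305,180,222)).items():
    A,B=[x[r0:r1,c0:c1].astype(np.float32) for x in(a,b)]
    print(nm,cv2.phaseCorrelate(A,B,cv2.createHanningWindow((c1-c0,r1-r0),cv2.CV_32F)),np.abs(A-B).mean())
```

```text
handle ((-0.011524566524052204, -0.009580937604738438), 0.933550962805748) 11.169642
door ((0.06591592775898647, 0.10076122509074992), 0.6379846171648414) 10.254888
cab ((0.4230710161554505, -0.1032028716818445), 1.0058216465844048) 9.211225
```

The handle sits within 0.02 px of its original closed position, so I'll hand in.

```bash
python3 -c "
from workcell import *
print(close_job())"
```

```text
the job is handed in; nothing more can be done
None
```

The job is done and handed in at about 48 s.

**What I did:**
- I lowered the door while holding its handle bar.
- I took the red-capped bottle out and stood it on the cork mat.
- I set the black rack on the sill and pushed it in with the open fingers, to about 58 mm behind the hinge.
- I swung the door up while holding the bar until it met its stop at about 10 N, then let go.

The first two grips, on the bottle's cap, failed. They nudged the bottle a few mm back inside the cabinet, and the first probably tilted it too. It stayed upright, and the third grip, on its body, lifted it out cleanly.

**Last checks:**
- **Door:** the handle in the picture matches the starting closed picture to within 0.02 px. The network's handle point was about 5 px from its first reading, which I put down to detector noise. At the closed stop the gripper sat about 2 mm further in than when it first gripped the bar.
- **Rack:** it shows flat behind the shut door.
- **Bottle:** it measured (473, -197) by its outline and (470, -197) by the point network. The mat's middle measured (474, -197), or (479, -194) by the same point network. I saw it only as detections in the last check, not in a viewed picture.
- **Bystanders:** all three bystanders, the amber and media bottles and the tube, read within about 5 mm of where they started.

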